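# Set the seed hopper's stiff slide gate to the rider

### The arm

A 7-joint arm with a two-finger parallel gripper is mounted at the origin on the work surface. World frame = base frame: x ahead of the robot, y to its left, z up, the work surface at z = 0. Lengths are in m, angles in rad, forces in N, time in s.
With the tool pointing down it reaches from about 0.4 to 0.875 m from the base axis. Payload 4.4 kg.
Tool frame: the origin (TCP) lies at the very end of the fingers, on their centre line; the grasp point (between the pads) lies 19 mm behind it; z points along the fingers, x is the direction in which the jaws open and shut, and the axes are right-handed (so a half turn about z gives the same grasp; the last joint's range is limited). The gripper opens to 85 mm and grips with 20 to 120 N. Pads are 22 mm wide; open, the fingers measure 114 mm over their backs; the gripper's body (76 mm by 85 mm) begins 54 mm behind the grasp point. The pads swing forward as they close: fully open they stand 13 mm farther back than shut.
Start: joints at [1.279, 0.628, 0.038, 1.517, -0.027, 0.996, -0.02], TCP at [0.146, -0.634, 0.231] pointing down, gripper open.
Joint ranges: [-3.06, 3.06], [-0.37, 2.12], [-1.25, 1.32], [0.18, 2.47], [-1.1, 4.24], [0.23, 1.98], [-2.94, 2.94]. Speed limits (rad/s): [2.57, 2.57, 3.14, 3.14, 3.14, 3.14, 3.14].

### API

Orientations are given as a rotation vector (axis times angle).
In Python, from plant import bot gives the robot as it stands. The module is installed in compiled form; this text tells all that it offers.
- The arm moves only by the tool arm_command, never from a script. Its argument "series" is a list of rows, each an object with "jaw": the gripper's target within -1 to 1 (fully open at 1, half-way at 0, shut at -1); "translation": the shift along the world's x, y, z in m, a list of three; "dr": the turn, a rotation vector about the world's x, y, z in degrees, a list of three. In form: [{"jaw": jaw, "translation": [x, y, z], "dr": [rx, ry, rz]}, ...]. A call has 1 to 20 rows; each row shifts and turns the commanded pose from where the row before left it; what a row does not reach is not made up. A row lasts 1/8 s, in which the tool goes at most 62.5 mm and 10.7 degrees, less where a joint would pass 70% of its speed; a pose out of reach is approached as far as the arm can. A call is refused whole if a number of a shift passes 0.0625 or a number of a turn 10.7, either way. A call with a gripper value outside its range is refused whole. The fingers move at their own pace and stop on an object; the grip force is fixed at half the most. Time passes only in rows, so rows that do not move let the fingers close. It gives the time, the measured TCP pose, the force and the opening at its end, in the units of the state.
- bot.sense(): the state, without advancing time (a new reading comes with each control period).
- bot.snapshot(name): name is "side" or "top"; returns a dict with "pixels" (420x560x3 uint8, red, green, blue), "depth" (420x560 float32, m along the optical axis (not along the pixel's ray), 0 where there is no reading), "fovy" (degrees; the focal length in pixels is half the picture's height over the tangent of half this angle, whatever the lens; pixels are square), "cx", "cy" (the principal point, pixels), "k1" (the pictures are not rectified: a ray, as slopes to the right and down, at radius r is drawn at 1 + k1 r^2 times it, then the intrinsics apply), "rvec" (rotation vector, rad) and "tvec" (3), from world to camera coordinates, as OpenCV has them. Camera axes: x right, y down, z forward; pixel columns grow to the right and rows downward; lengths in m; the calibration is good to about 2 mm. A picture is of the moment at which its call begins.
- bot.sign_off(): hands the job in, once; it reports no verdict.
The state is a dict: "t": time; "joint_pos": joint angles; "joint_velocities": joint speeds; "joint_efforts": joint torques, N m; "eef_pos": TCP position; "tcp_rot": TCP orientation; "contact_force": force on the tool from outside, world axes, zero at the start; "ft_torque": the same for the moment, N m; "opening": opening from 0.0 (shut) to 1.0 (fully open).
Only numpy, scipy, OpenCV 4.12 (cv2) and the standard library are available. Lean on these libraries where they do the work, as an engineer would, in place of code of your own. Each camera call takes 0.05 s, during which the arm holds its last target. There are 200 camera calls.

### The job

Pull the seed hopper's stiff slide gate open by its sprung handle until the gate's pointer stands level with the steel rider clamped on the rail, without running past it. Then ease the handle back so that its spring does not snap it home, and let go. Leave the rider where it is, and do not disturb the jar, the dish or the hand lens.

Things in the scene. Friction and masses are not known exactly. Their poses are not given: they have to be found in the camera images.
- hopper: Fixed seed hopper; origin on the table, z up, gate opens along its -x. Aluminium bed x -230..+170 mm, 170 wide; rails at y -75 and +75 (20 wide), tops z 50. White round funnel, axis at x +75: outer radius 62 at z 52, 70 at z 72, 105 at its rim z 170. It overhangs towards the handle: come in with the fingers slanting down towards +x (35-45 deg), the gripper leaning away from it.
- gate (a joint): Opening of the gate in m: 0 shut, at most 0.105. A steel blade 285 x 128 x 5 mm, its top at hopper z 45 mm, sliding between the rails. A loose steel block in a pocket in the funnel bears on it. Stiff: it takes anything from 8 to 17 N to move, differing from time to time, and it stays where it is left.
- handle (a joint): How far the handle is drawn out from its rest on the blade, in m: 0 at rest, at most 0.04. Its spring (about 450 N/m) stretches some 18 to 38 mm before the gate gives and moves with it; when let go suddenly it snaps back hard.
- handle_bar (a point): Middle of the bar of the black D handle: round bar 10 mm thick, 104 mm along the hopper's y between two posts, its centre at hopper z 85 mm, 40 mm above the blade, free below but for a 6 mm high strip on the blade. With gate and handle at 0 it lies at hopper x -60 mm, y 0. Hook it from behind and pull towards hopper -x. Axes as the hopper's.
- pointer (a point): Tip of the pointer, a steel finger 12 mm wide fixed to the gate, which reaches over the rail at the hopper's -y side, z 55 mm. Moves with the gate. Axes as the hopper's.
- rider_mark (a point): On the 12 mm wide upright of the dark steel rider (with a black thumbscrew) clamped to the outer face of the rail at the hopper's -y side; the point is at z 65 mm, 8 mm outboard of the pointer's tip. The pointer is level with it when both have the same hopper x. Axes as the hopper's. It can be forced along the rail.
- jar: Glass specimen jar with a black lid, diameter 66 mm, 90 mm high, standing; origin at the centre of its underside.
- dish: Closed clear petri dish, diameter 94 mm, 18 mm high; origin at the centre of its underside.
- lens: Hand lens lying flat, 178 mm long, round frame of 84 mm, 12 mm high; origin on the table near the middle, x towards the glass.

How it is judged:
By the outcome, as a careful person would: the job done as asked, in the order asked, and still so for the second after the job is handed in, with the robot touching nothing.
It also fails if it takes over 45 s, if anything falls off the work surface, if the arm or the gripper's body presses on something with over 40 N, if the wrist force passes 120 N, or if a joint passes its speed limit or range.

## Working session

There is one attempt and no reset: what is moved stays moved. The work goes in short steps, Python scripts to look and compute and a tool call to move; the robot and the scene stay as the last step left them, time stands still between calls to the robot, and variables do not carry over. Pictures are saved under pics/ and viewed, about 8 in all and at most 12, crops included, and the job is handed in when it is done.

Besides the shell and the picture viewer there is one more tool, called as name([rows], argument=value, ...), one row to a line, values as JSON. arm_command: Moves the arm, as the interface text tells. Its arguments: {"type":"object","properties":{"series":{"type":"array","items":{"type":"object","properties":{"jaw":{"type":"number"},"translation":{"type":"array","items":{"type":"number"}},"dr":{"type":"array","items":{"type":"number"}}}}}},"required":["series"]}

```bash
mkdir -p pics; cat > h.py <<'E'
import numpy as np, cv2
from plant import bot
def snap(n,f=None):
    s=bot.snapshot(n)
    if f: cv2.imwrite('pics/'+f,s['pixels'][:,:,::-1])
    return s
def K(s):
    h=s['pixels'].shape[0]; f=h/2/np.tan(np.radians(s['fovy'])/2)
    return np.array([[f,0,s['cx']],[0,f,s['cy']],[0,0,1.]]),np.array([s['k1'],0,0,0,0.])
def proj(s,P):
    k,d=K(s); return cv2.projectPoints(np.float64(P).reshape(-1,1,3),np.float64(s['rvec']),np.float64(s['tvec']),k,d)[0].reshape(-1,2)
def ray(s,uv):
    k,d=K(s); q=cv2.undistortPoints(np.float64(uv).reshape(-1,1,2),k,d).reshape(-1,2)
    R=cv2.Rodrigues(np.float64(s['rvec']))[0]
    return -R.T@np.float64(s['tvec']).ravel(), np.c_[q,np.ones(len(q))]@R
def atz(s,uv,z):
    o,r=ray(s,uv); return o+r*((np.asarray(z)-o[2])/r[:,2])[:,None]
def bydepth(s,uv):
    o,r=ray(s,uv); d=np.array([s['depth'][int(round(v)),int(round(u))] for u,v in uv]); return o+r*d[:,None]
def cloud(s):
    h,w=s['depth'].shape; u,v=np.meshgrid(np.arange(w),np.arange(h)); 
    o,r=ray(s,np.c_[u.ravel(),v.ravel()]); return (o+r*s['depth'].ravel()[:,None]).reshape(h,w,3)
E
python3 - <<'E'
from h import *
for n in('side','top'):
    s=snap(n,n+'0.png'); print(n,s['fovy'],s['cx'],s['cy'],s['k1'],ray(s,[(280,210)]))
st=bot.sense();print(st)
E
```

```text
side 54.178711062733825 281.8286925649193 212.79740447103765 -0.108211082733845 (array([ 0.30892182, -0.76119195,  0.66996252]), array([[ 0.25250739,  0.77687437, -0.57686436]]))
top 49.14740181948057 282.502565446866 206.5641263971366 -0.14492939797713603 (array([0.42786201, 0.03126251, 1.07338521]), array([[ 0.14513964, -0.01355658, -0.9893616 ]]))
{'t': 0.1, 'joint_pos': array([ 1.2791966 ,  0.62922814,  0.03846549,  1.51825682, -0.02700853,
        0.99629612, -0.01999714]), 'joint_velocities': array([-2.21699390e-03, -3.59104596e-04,  8.27718541e-04, -1.37582429e-03,
       -2.62333976e-05,  1.03905867e-04,  1.18412821e-03]), 'joint_efforts': array([ 2.74883139e-03, -5.64536154e+01,  1.23108655e+00, -1.93974406e+01,
        1.15714862e-02,  5.38342923e-03, -6.47601269e-06]), 'eef_pos': array([ 0.14542356, -0.63295925,  0.23050152]), 'tcp_rot': array([-2.45674698e+00,  1.95641472e+00,  2.07090754e-03]), 'contact_force': array([-0.13781386, -0.97382879,  0.26623461]), 'ft_torque': array([ 0.02424738, -0.02118435,  0.05987398]), 'opening': 0.9993398790170938}
```

View pics/top0.png

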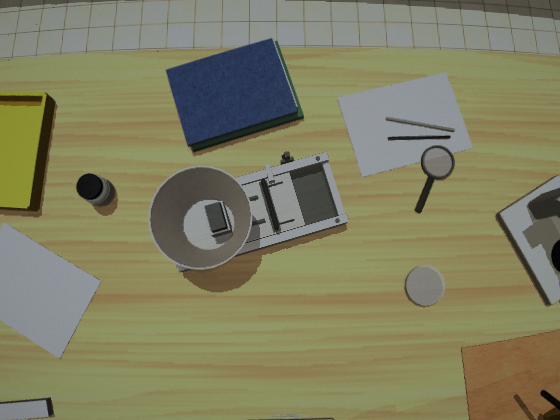

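View pics/side0.png

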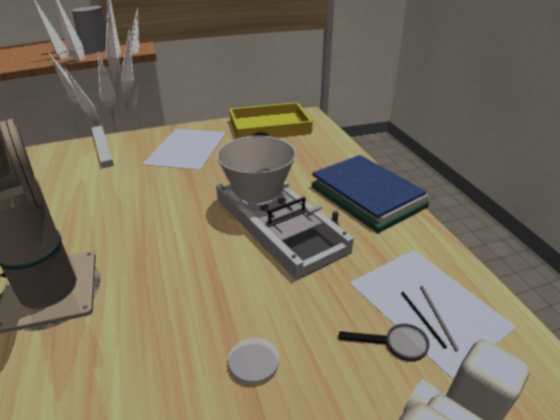

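The top view shows the funnel at about (201,218), the handle bar at about (271,205), the rider at about (287,158), and the rail ends at (325,157) and (345,222). The side view shows the same hopper opening towards world -y. I'll crop closer.

```bash
python3 - <<'E'
from h import *
s=snap('top'); t=snap('side')
a=cv2.resize(s['pixels'][140:280,150:360],None,fx=3.8,fy=3.8,interpolation=cv2.INTER_CUBIC)
cv2.imwrite('pics/c1.png',a[:,:,::-1])
b=cv2.resize(t['pixels'][135:275,205:355],None,fx=4,fy=4,interpolation=cv2.INTER_CUBIC)
cv2.imwrite('pics/c2.png',b[:,:,::-1])
print(bydepth(s,[(325,157),(345,222),(271,205),(287,158),(265,193),(201,218)]).round(3))
E
```

```text
[[ 0.7   -0.088  0.05 ]
 [ 0.549 -0.129  0.05 ]
 [ 0.584  0.037  0.089]
 [ 0.7   -0.001  0.045]
 [ 0.61   0.05   0.089]
 [ 0.563  0.196  0.045]]
```

View pics/c1.png

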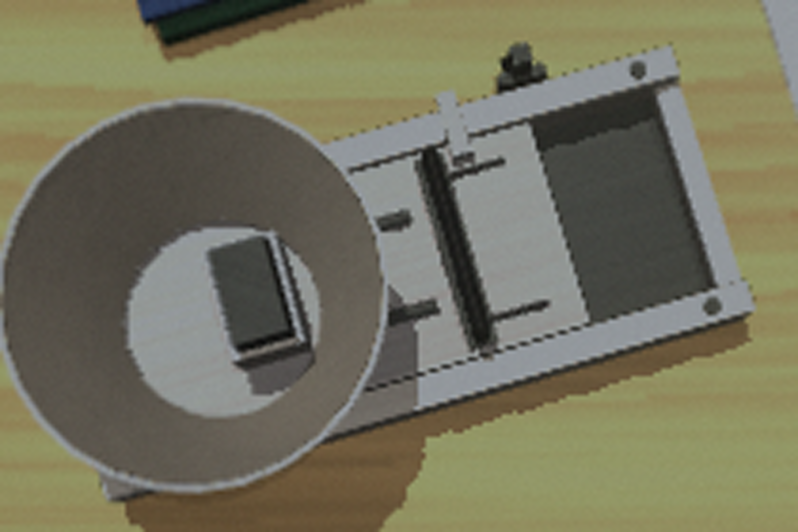

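View pics/c2.png

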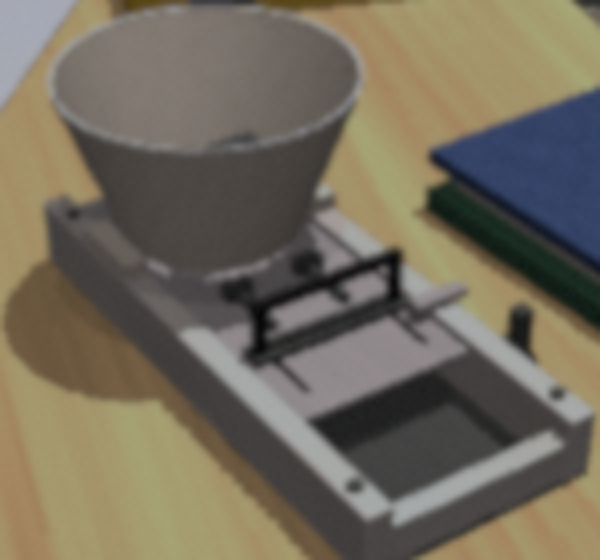

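The top crop gives the pointer tip near (447,95), the rider upright near (522,75) and the bar from (430,150) to (482,345). The side crop shows the bar, with the pointer reaching over the far rail and the rider at (520,330). Next I fit the hopper frame.

```bash
cat >> h.py <<'E'
def fit():
    s=snap('top'); C=cloud(s); m=(s['depth']>0)&(abs(C[...,2]-.05)<.003)&(C[...,0]>.4)&(C[...,0]<.8)&(C[...,1]>-.2)&(C[...,1]<.35)
    return s,C,m
E
python3 - <<'E'
from h import *
s,C,m=fit()
n,l,st,_=cv2.connectedComponentsWithStats(m.astype(np.uint8))
print(st[st[:,4]>30])
P=C[m]; 
q=C[(abs(C[...,2]-.169)<.004)&(C[...,1]>-.0)&(C[...,1]<.4)&(C[...,0]>.4)&(C[...,0]<.75)][:,:2]
A=np.c_[2*q,np.ones(len(q))]; x=np.linalg.lstsq(A,(q**2).sum(1),rcond=None)[0]; print('rim',x[:2],np.sqrt(x[2]+x[0]**2+x[1]**2),len(q))
# corner estimates at z=.05
c=atz(s,[(327.4,151.8),(347.4,222),(177.6,266.3)],.05); print(c.round(4),np.linalg.norm(c[0]-c[1]),np.linalg.norm(c[1]-c[2]))
r=cv2.minAreaRect(np.float32(P[:,:2]*1000)); print(r)
# optimise pose: rail-top points vs. corners+rim
from scipy.optimize import least_squares
def T(p,h): 
    cs,sn=np.cos(p[2]),np.sin(p[2]); return np.array([p[0]+cs*h[0]-sn*h[1],p[1]+sn*h[0]+cs*h[1]])
H=[(-.23,-.085),(-.23,.085),(.17,.085),(.075,0)]; W=[*c[:,:2],x[:2]]
f=least_squares(lambda p:np.concatenate([T(p,h)-w for h,w in zip(H,W)]),[.59,.1,1.3]); print(f.x,(f.fun*1000).round(1))
p=f.x; np.save('p.npy',p)
R=np.array([[np.cos(p[2]),-np.sin(p[2])],[np.sin(p[2]),np.cos(p[2])]])
for nm in('top','side'):
    s=snap(nm);C=cloud(s); Hc=C.copy(); Hc[...,:2]=(C[...,:2]-p[:2])@R
    ok=s['depth']>0
    v=ok&(abs(Hc[...,2]-.05)<.003)&(abs(Hc[...,0]+.08)<.13)
    for lo in(-.095,.055):
        k=v&(Hc[...,1]>lo)&(Hc[...,1]<lo+.04); 
        print(nm,'rail',lo,np.percentile(Hc[k][:,1],[1,50,99]).round(4),len(Hc[k]))
    k=ok&(Hc[...,2]>.075)&(Hc[...,2]<.095)&(abs(Hc[...,1])<.06)&(Hc[...,0]<-.02)&(Hc[...,0]>-.2)
    print(nm,'bar',np.percentile(Hc[k],[2,50,98],axis=0).round(4).tolist(),k.sum())
    k=ok&(Hc[...,2]>.053)&(Hc[...,2]<.1)&(Hc[...,1]<-.06)&(Hc[...,1]>-.14)&(Hc[...,0]<-.02)&(Hc[...,0]>-.22)
    vv,uu=np.nonzero(k)
    for a,b,h,cc in zip(uu,vv,Hc[k].round(3).tolist(),s['pixels'][k].tolist()): print(a,b,h,cc)
E
```

```text
[[     0      0    560    420 231653]
 [   179    116    101     30   1275]
 [   271    152     58     24    428]
 [   235    169     32     16    231]
 [   259    182      9     26     53]
 [   249    195     12      7     31]
 [   266    209      9     25     55]
 [   274    210      7     22     33]
 [   236    214    113     41    876]
 [   252    218     17      9     40]
 [   176    264     12      7     40]]
rim [0.54973403 0.17865859] 0.10158960511679178 827
[[ 0.7124 -0.0942  0.05  ]
 [ 0.5487 -0.1344  0.05  ]
 [ 0.4542  0.2469  0.05  ]] 0.16861201740854875 0.39281668121054014
((623.2156982421875, 57.29899597167969), (353.85565185546875, 386.7875061035156), 0.08130832016468048)
[0.5734773  0.10659621 1.82224848] [ 0.6 -0.9 -0.3 -2.9 -5.4  3.2  5.1  0.6]
top rail -0.095 [-0.0854 -0.074  -0.0585] 640
top rail 0.055 [0.0574 0.0761 0.0875] 845
top bar [[-0.0727, -0.0512, 0.0835], [-0.0674, 0.0036, 0.0886], [-0.0624, 0.0569, 0.0927]] 237
287 151 [-0.138, -0.107, 0.063] [113, 116, 94]
288 151 [-0.14, -0.106, 0.064] [95, 94, 79]
284 152 [-0.131, -0.106, 0.066] [94, 95, 79]
285 152 
[... 12629 characters left out ...]
8]
343 232 [-0.2, -0.073, 0.055] [101, 102, 100]
344 232 [-0.201, -0.075, 0.055] [91, 90, 87]
345 232 [-0.203, -0.077, 0.056] [105, 102, 94]
342 233 [-0.202, -0.069, 0.055] [116, 117, 116]
343 233 [-0.202, -0.072, 0.054] [80, 80, 78]
344 233 [-0.203, -0.074, 0.054] [70, 70, 68]
345 233 [-0.206, -0.074, 0.056] [91, 91, 88]
342 234 [-0.203, -0.068, 0.053] [127, 126, 124]
343 234 [-0.204, -0.07, 0.053] [98, 98, 97]
344 234 [-0.205, -0.072, 0.053] [91, 92, 90]
343 235 [-0.207, -0.067, 0.053] [139, 139, 137]
346 235 [-0.211, -0.073, 0.053] [160, 162, 161]
344 236 [-0.211, -0.067, 0.053] [156, 157, 155]
345 236 [-0.213, -0.069, 0.054] [161, 164, 162]
350 236 [-0.219, -0.079, 0.054] [164, 165, 161]
```

Pointer to rider along the rail is about 50 mm. I'll check the yaw with line fits, then move.

```bash
python3 - <<'E'
from h import *
p=np.load('p.npy');R=np.array([[np.cos(p[2]),-np.sin(p[2])],[np.sin(p[2]),np.cos(p[2])]])
for nm in('top','side'):
    s=snap(nm);C=cloud(s);H=C.copy();H[...,:2]=(C[...,:2]-p[:2])@R;ok=s['depth']>0
    k=ok&(H[...,2]>.082)&(H[...,2]<.096)&(abs(H[...,1]-.003)<.045)&(abs(H[...,0]+.068)<.015)
    f=cv2.fitLine(np.float32(H[k][:,:2]),cv2.DIST_HUBER,0,.001,.001).ravel(); print(nm,'bar',f.round(4),'yaw err deg',np.degrees(np.arctan(-f[0]/f[1])))
    for x0 in(-.21,-.16,-.11,-.05):
        k=ok&(abs(H[...,2]-.05)<.004)&(abs(H[...,0]-x0)<.012)
        a=H[k][:,1]; print(x0,np.percentile(a[(a<-.05)&(a>-.1)],[3,97]).round(4),np.percentile(a[(a>.05)&(a<.1)],[3,97]).round(4))
    k=ok&(abs(H[...,2]-.05)<.003)&(abs(H[...,1])<.09)&(H[...,0]<-.2)
    print('end x',np.percentile(H[k][:,0],[1,50]).round(4))
E
```

```text
top bar [ 0.0196 -0.9998 -0.0675  0.0031] yaw err deg 1.1215417
-0.21 [-0.086  -0.0671] [0.0645 0.083 ]
-0.16 [-0.0846 -0.0661] [0.0658 0.084 ]
-0.11 [-0.0831 -0.052 ] [0.0538 0.0848]
-0.05 [-0.0823 -0.0535] [0.0528 0.0864]
end x [-0.2299 -0.2146]
side bar [ 0.0171 -0.9999 -0.0695  0.0091] yaw err deg 0.9777459
-0.21 [-0.0829 -0.0643] [0.0673 0.0862]
-0.16 [-0.0828 -0.0625] [0.0688 0.0869]
-0.11 [-0.0803 -0.0515] [0.0511 0.0877]
-0.05 [-0.0808 -0.0515] [0.0528 0.0889]
end x [-0.2299 -0.2175]
```

arm_command([
  {"jaw": -1,"translation": [0,0,0.04],"dr": [0,0,0]},
  {"jaw": -1,"translation": [0.01,0.02,0.04],"dr": [0,0,4.8]},
  {"jaw": -1,"translation": [0.025,0.03,0.02],"dr": [0,0,4.8]},
  {"jaw": -1,"translation": [0.025,0.03,0],"dr": [0,0,4.8]},
  {"jaw": -1,"translation": [0.025,0.03,0],"dr": [0,0,4.8]},
  {"jaw": -1,"translation": [0.025,0.03,0],"dr": [0,0,4.8]},
  {"jaw": -1,"translation": [0.025,0.03,0],"dr": [0,0,4.8]},
  {"jaw": -1,"translation": [0.025,0.03,0],"dr": [0,0,4.8]},
  {"jaw": -1,"translation": [0.025,0.03,0],"dr": [0,0,4.8]},
  {"jaw": -1,"translation": [0.025,0.03,0],"dr": [0,0,4.8]},
  {"jaw": -1,"translation": [0.025,0.03,0],"dr": [0,0,4.8]},
  {"jaw": -1,"translation": [0.025,0.03,0],"dr": [0,0,4.8]},
  {"jaw": -1,"translation": [0.025,0.03,0],"dr": [0,0,4.8]},
  {"jaw": -1,"translation": [0.025,0.03,0],"dr": [0,0,4.8]},
  {"jaw": -1,"translation": [0.025,0.03,0],"dr": [0,0,4.8]},
  {"jaw": -1,"translation": [0.025,0.03,0],"dr": [0,0,4.8]},
  {"jaw": -1,"translation": [0.025,0.03,0],"dr": [0,0,4.8]},
  {"jaw": -1,"translation": [0.025,0.03,0],"dr": [0,0,4.8]},
  {"jaw": -1,"translation": [0.025,0.03,0],"dr": [0,0,4.8]},
  {"jaw": -1,"translation": [0,0,0],"dr": [0,0,0]},
])

```text
t: 2.95
eef_pos: [0.582, -0.0997, 0.3312]
tcp_rot: [-3.128, -0.264, -0.002]
contact_force: [-1.0, 0.4, 1.0]
opening: -0.001
```

arm_command([
  {"jaw": -1,"translation": [0,0,0],"dr": [0,0,6]},
  {"jaw": -1,"translation": [0,0,0],"dr": [6.74,1.88,0]},
  {"jaw": -1,"translation": [0,0,0],"dr": [6.74,1.88,0]},
  {"jaw": -1,"translation": [0,0,0],"dr": [6.74,1.88,0]},
  {"jaw": -1,"translation": [0.005,0.01,-0.02],"dr": [6.74,1.88,0]},
  {"jaw": -1,"translation": [0.01,0.015,-0.025],"dr": [6.74,1.88,0]},
  {"jaw": -1,"translation": [0.01,0.014,-0.03],"dr": [6.74,1.88,0]},
  {"jaw": -1,"translation": [0.006,0.01,-0.03],"dr": [0,0,0]},
  {"jaw": -1,"translation": [0,0,0],"dr": [0,0,0]},
  {"jaw": -1,"translation": [0,0,0],"dr": [0,0,0]},
])

```text
t: 4.2
eef_pos: [0.6119, -0.0551, 0.2278]
tcp_rot: [-2.392, -0.322, 0.126]
contact_force: [0.7, 0.3, 0.4]
opening: 0.004
```

```bash
python3 - <<'E'
from h import *
from scipy.spatial.transform import Rotation as Ro
st=bot.sense(); M=Ro.from_rotvec(st['tcp_rot']).as_matrix(); y=1.843
h=np.array([np.cos(y),np.sin(y),0]);hy=np.array([-h[1],h[0],0])
print(st['eef_pos'],st['joint_pos'].round(2),'z in hopper',M[:,2]@h,M[:,2]@hy,M[2,2],'x',M[:,0]@hy,M[2,0],st['contact_force'])
a=snap('top')['pixels'][120:290,150:400];b=snap('side')['pixels'][115:285,200:450]
cv2.imwrite('pics/n1.png',cv2.resize(np.vstack([a,b]),None,fx=1.76,fy=1.76,interpolation=cv2.INTER_CUBIC)[:,:,::-1])
E
```

```text
[ 0.61185794 -0.05507088  0.22780959] [ 0.67  0.92 -0.64  1.33 -0.17  1.35  0.49] z in hopper 0.6680055213919284 -0.0015048120250499132 -0.744154795006165 x -0.9999903912266335 -0.0016306483093220664 [0.65825255 0.33963191 0.38510077]
```

View pics/n1.png

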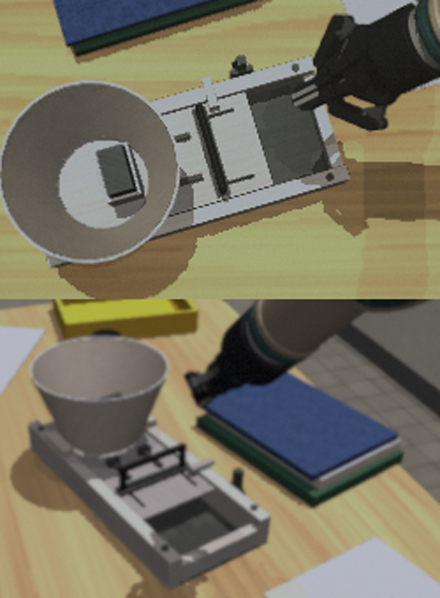

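The gripper is slanted and lined up, with the pointer and rider both visible in the top view. Next I insert behind the bar.

arm_command([
  {"jaw": -1,"translation": [-0.0036,0.0134,-0.0149],"dr": [0,0,0]},
  {"jaw": -1,"translation": [-0.0036,0.0134,-0.0149],"dr": [0,0,0]},
  {"jaw": -1,"translation": [-0.0036,0.0134,-0.0149],"dr": [0,0,0]},
  {"jaw": -1,"translation": [-0.0036,0.0134,-0.0149],"dr": [0,0,0]},
  {"jaw": -1,"translation": [-0.0036,0.0134,-0.0149],"dr": [0,0,0]},
  {"jaw": -1,"translation": [-0.0036,0.0134,-0.0149],"dr": [0,0,0]},
  {"jaw": -1,"translation": [-0.0036,0.0134,-0.0149],"dr": [0,0,0]},
  {"jaw": -1,"translation": [-0.0036,0.0134,-0.0149],"dr": [0,0,0]},
  {"jaw": -1,"translation": [0,0,0],"dr": [0,0,0]},
])

```text
t: 5.42
eef_pos: [0.5824, 0.0533, 0.1079]
tcp_rot: [-2.391, -0.324, 0.128]
contact_force: [0.2, -0.9, 0.7]
opening: -0.001
```

```bash
python3 - <<'E'
from h import *
print(bot.sense()['contact_force'])
a=snap('top')['pixels'][120:290,150:400];b=snap('side')['pixels'][115:285,200:450]
cv2.imwrite('pics/n2.png',cv2.resize(np.vstack([a,b]),None,fx=1.76,fy=1.76,interpolation=cv2.INTER_CUBIC)[:,:,::-1])
E
```

```text
[ 0.24915322 -0.9398332   0.67671746]
```

View pics/n2.png

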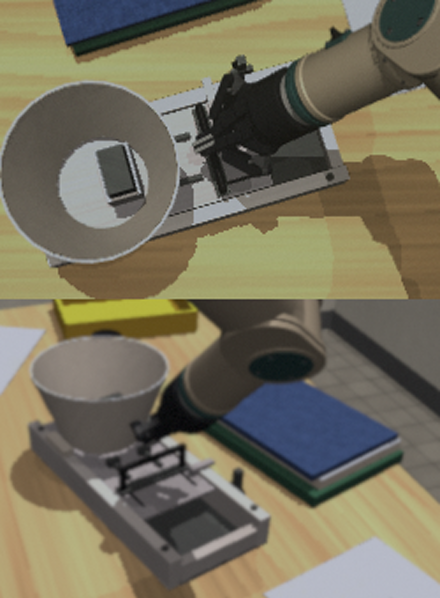

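The tip is over the middle of the bar, and the side view keeps both the pointer and the rider in sight. I'll finish the insertion and make contact gently.

```bash
cat >> h.py <<'E'
p=np.load('p.npy'); p0=p.copy(); YAW=1.843
Rh=np.array([[np.cos(YAW),-np.sin(YAW)],[np.sin(YAW),np.cos(YAW)]])
# origin so that end x=-.230 & rails centred with new yaw
def hop(C): H=C.copy(); H[...,:2]=(C[...,:2]-p[:2])@Rh; return H
def track(ns=('side','top')):
    for n in ns:
        s=snap(n);H=hop(cloud(s));ok=s['depth']>0;out=[n]
        k=ok&(H[...,2]>.0565)&(H[...,2]<.066)&(H[...,1]>-.090)&(H[...,1]<-.062)&(H[...,0]<-.06)&(H[...,0]>-.17)
        out+=['ptr',k.sum(),(np.percentile(H[k][:,0],[5,50,95])*1000).round(1)]
        k=ok&(H[...,2]>.0565)&(H[...,2]<.072)&(H[...,1]<-.0935)&(H[...,1]>-.115)&(H[...,0]<-.06)&(H[...,0]>-.18)
        out+=['rider',k.sum(),(np.percentile(H[k][:,0],[5,50,95])*1000).round(1)]
        k=ok&(H[...,2]>.080)&(H[...,2]<.096)&(abs(H[...,1])<.058)&(abs(H[...,1])>.03)&(H[...,0]<-.05)&(H[...,0]>-.2)&(s['pixels'].max(2)<70)
        out+=['bar',k.sum(),(np.percentile(H[k][:,0],[5,50,95])*1000).round(1)]
        print(*out)
    st=bot.sense(); f=st['contact_force']; h=Rh[:,0]
    print('t',round(st['t'],2),'tcp hop',((st['eef_pos'][:2]-p[:2])@Rh*1000).round(1),st['eef_pos'][2].round(4),'F along hx',(f[:2]@h).round(1),'lat',(f[:2]@Rh[:,1]).round(1),'z',f[2].round(1))
E
python3 -c "
from h import *
track();track()"
```

```text
side ptr 41 [-134.6  -89.2  -80.6] rider 13 [-144.  -139.8 -133.6] bar 61 [-72.  -69.5 -65.2]
top ptr 46 [-93.  -87.8 -81.9] rider 27 [-142.2 -137.2 -131.9] bar 104 [-71.9 -67.3 -62.9]
t 5.62 tcp hop [-55.8   4.7] 0.1081 F along hx -0.8 lat -1.8 z 0.3
side ptr 38 [-99.8 -88.4 -80.4] rider 16 [-142.6 -140.1 -129.9] bar 60 [-72.2 -69.7 -64.6]
top ptr 43 [-92.9 -87.7 -82.5] rider 24 [-142.4 -137.2 -131.6] bar 104 [-71.8 -67.4 -63. ]
t 5.72 tcp hop [-55.5   5. ] 0.1078 F along hx 0.4 lat 0.5 z 0.2
```

arm_command([
  {"jaw": -1,"translation": [-0.0036,0.0134,-0.0149],"dr": [0,0,0]},
  {"jaw": -1,"translation": [-0.0036,0.0134,-0.0149],"dr": [0,0,0]},
  {"jaw": -1,"translation": [0,0,0],"dr": [0,0,0]},
])

```text
t: 6.1
eef_pos: [0.5746, 0.0802, 0.077]
tcp_rot: [-2.39, -0.323, 0.13]
contact_force: [0.7, -0.7, 0.3]
opening: -0.001
```

```bash
python3 -c "
from h import *
track()"
```

```text
side ptr 38 [-99.7 -88.5 -80.5] rider 16 [-143.2 -139.5 -130. ] bar 70 [-72.8 -69.4 -65.5]
top ptr 18 [-93.  -88.2 -83.1] rider 26 [-142.3 -137.3 -131.7] bar 20 [-71.3 -66.5 -62.9]
t 6.2 tcp hop [-27.4   4.8] 0.0777 F along hx -0.3 lat -0.3 z -0.6
```

arm_command([
  {"jaw": -1,"translation": [0.0008,-0.0029,0],"dr": [0,0,0]},
  {"jaw": -1,"translation": [0.0008,-0.0029,0],"dr": [0,0,0]},
  {"jaw": -1,"translation": [0.0008,-0.0029,0],"dr": [0,0,0]},
  {"jaw": -1,"translation": [0.0008,-0.0029,0],"dr": [0,0,0]},
  {"jaw": -1,"translation": [0.0008,-0.0029,0],"dr": [0,0,0]},
  {"jaw": -1,"translation": [0.0008,-0.0029,0],"dr": [0,0,0]},
  {"jaw": -1,"translation": [0.0008,-0.0029,0],"dr": [0,0,0]},
])

```text
t: 7.08
eef_pos: [0.5809, 0.06, 0.0777]
tcp_rot: [-2.39, -0.323, 0.128]
contact_force: [-1.0, 2.3, 0.1]
opening: 0.002
```

```bash
python3 -c "
from h import *
track()"
```

```text
side ptr 39 [-134.3  -88.8  -81.1] rider 17 [-143.9 -141.3 -134.1] bar 48 [-78.5 -76.1 -71.8]
top ptr 45 [-92.4 -86.9 -82.1] rider 25 [-142.4 -137.  -132.1] bar 77 [-78.7 -73.6 -69.9]
t 7.17 tcp hop [-47.2   5.4] 0.0776 F along hx 3.3 lat -0.0 z 1.0
```

arm_command([
  {"jaw": -1,"translation": [0.0006,-0.0019,0],"dr": [0,0,0]},
  {"jaw": -1,"translation": [0.0006,-0.0019,0],"dr": [0,0,0]},
  {"jaw": -1,"translation": [0.0006,-0.0019,0],"dr": [0,0,0]},
  {"jaw": -1,"translation": [0.0006,-0.0019,0],"dr": [0,0,0]},
  {"jaw": -1,"translation": [0.0006,-0.0019,0],"dr": [0,0,0]},
  {"jaw": -1,"translation": [0.0006,-0.0019,0],"dr": [0,0,0]},
])

```text
t: 7.92
eef_pos: [0.5837, 0.0495, 0.0779]
tcp_rot: [-2.388, -0.323, 0.13]
contact_force: [-2.3, 8.4, 1.5]
opening: -0.004
```

```bash
python3 -c "
from h import *
track()"
```

```text
side ptr 37 [-103.7  -89.4  -81.8] rider 13 [-142.9 -140.6 -133.2] bar 42 [-89.6 -87.  -85. ]
top ptr 46 [-93.1 -88.3 -83.3] rider 24 [-142.6 -137.2 -132.5] bar 77 [-88.7 -83.9 -80.3]
t 8.03 tcp hop [-57.9   5.5] 0.0779 F along hx 6.8 lat 0.3 z 1.3
```

arm_command([
  {"jaw": -1,"translation": [0.0006,-0.0019,0],"dr": [0,0,0]},
  {"jaw": -1,"translation": [0.0006,-0.0019,0],"dr": [0,0,0]},
  {"jaw": -1,"translation": [0.0006,-0.0019,0],"dr": [0,0,0]},
  {"jaw": -1,"translation": [0.0006,-0.0019,0],"dr": [0,0,0]},
])

```text
t: 8.52
eef_pos: [0.5854, 0.0433, 0.0783]
tcp_rot: [-2.386, -0.324, 0.132]
contact_force: [-2.9, 9.1, 1.4]
opening: 0.002
```

```bash
python3 -c "
from h import *
track()"
```

```text
side ptr 37 [-135.1  -90.8  -81. ] rider 15 [-143.2 -141.1 -132.7] bar 39 [-95.6 -93.3 -90.1]
top ptr 51 [-93.7 -87.6 -83.1] rider 25 [-142.3 -137.4 -131.8] bar 85 [-94.7 -89.7 -86.3]
t 8.62 tcp hop [-64.2   5.5] 0.0784 F along hx 9.9 lat -0.1 z 2.5
```

arm_command([
  {"jaw": -1,"translation": [0.0006,-0.0019,0],"dr": [0,0,0]},
  {"jaw": -1,"translation": [0.0006,-0.0019,0],"dr": [0,0,0]},
  {"jaw": -1,"translation": [0.0006,-0.0019,0],"dr": [0,0,0]},
  {"jaw": -1,"translation": [0.0006,-0.0019,0],"dr": [0,0,0]},
])

```text
t: 9.12
eef_pos: [0.5871, 0.0372, 0.0788]
tcp_rot: [-2.383, -0.326, 0.134]
contact_force: [-3.3, 12.3, 0.8]
opening: -0.0
```

```bash
python3 -c "
from h import *
track()"
```

```text
side ptr 36 [-105.4  -89.9  -82.1] rider 15 [-143.4 -141.2 -131.6] bar 37 [-101.6  -99.2  -96.5]
top ptr 56 [-94.6 -88.8 -83.6] rider 24 [-142.2 -137.3 -132. ] bar 87 [-100.9  -96.   -92.3]
t 9.22 tcp hop [-70.7   5.5] 0.0788 F along hx 11.6 lat 0.4 z 1.3
```

arm_command([
  {"jaw": -1,"translation": [0.0006,-0.0019,0],"dr": [0,0,0]},
  {"jaw": -1,"translation": [0.0006,-0.0019,0],"dr": [0,0,0]},
  {"jaw": -1,"translation": [0.0006,-0.0019,0],"dr": [0,0,0]},
  {"jaw": -1,"translation": [0.0006,-0.0019,0],"dr": [0,0,0]},
])

```text
t: 9.72
eef_pos: [0.5892, 0.0297, 0.079]
tcp_rot: [-2.383, -0.326, 0.135]
contact_force: [-4.9, 11.6, 1.9]
opening: 0.001
```

```bash
python3 -c "
from h import *
track()"
```

```text
side ptr 38 [-137.3  -97.6  -90. ] rider 15 [-143.5 -140.8 -133.6] bar 37 [-109.1 -106.7 -104. ]
top ptr 43 [-102.4  -97.7  -91.6] rider 24 [-142.4 -137.3 -131.8] bar 91 [-108.4 -103.7  -99.9]
t 9.82 tcp hop [-78.6   5.5] 0.0789 F along hx 11.7 lat 1.8 z 1.8
```

arm_command([
  {"jaw": -1,"translation": [0.0006,-0.0019,0],"dr": [0,0,0]},
  {"jaw": -1,"translation": [0.0006,-0.0019,0],"dr": [0,0,0]},
  {"jaw": -1,"translation": [0.0006,-0.0019,0],"dr": [0,0,0]},
  {"jaw": -1,"translation": [0.0006,-0.0019,0],"dr": [0,0,0]},
  {"jaw": -1,"translation": [0.0006,-0.0019,0],"dr": [0,0,0]},
  {"jaw": -1,"translation": [0.0006,-0.0019,0],"dr": [0,0,0]},
  {"jaw": -1,"translation": [0.0006,-0.0019,0],"dr": [0,0,0]},
])

```text
t: 10.7
eef_pos: [0.593, 0.0164, 0.0789]
tcp_rot: [-2.382, -0.326, 0.136]
contact_force: [-5.6, 11.3, 3.7]
opening: 0.001
```

```bash
python3 -c "
from h import *
track()"
```

```text
side ptr 39 [-138.5 -113.2 -104.9] rider 14 [-144.6 -139.4 -131.6] bar 36 [-122.7 -121.  -118. ]
top ptr 48 [-116.5 -111.3 -106.3] rider 25 [-142.5 -137.1 -131.8] bar 91 [-122.4 -117.5 -113.9]
t 10.8 tcp hop [-92.5   5.4] 0.0789 F along hx 11.5 lat 1.9 z 4.0
```

arm_command([
  {"jaw": -1,"translation": [0.0006,-0.0019,0],"dr": [0,0,0]},
  {"jaw": -1,"translation": [0.0006,-0.0019,0],"dr": [0,0,0]},
  {"jaw": -1,"translation": [0.0006,-0.0019,0],"dr": [0,0,0]},
  {"jaw": -1,"translation": [0.0006,-0.0019,0],"dr": [0,0,0]},
])

```text
t: 11.3
eef_pos: [0.5952, 0.0087, 0.0789]
tcp_rot: [-2.382, -0.326, 0.136]
contact_force: [-5.7, 10.6, 3.9]
opening: -0.001
```

```bash
python3 -c "
from h import *
track()"
```

```text
side ptr 33 [-126.4 -120.8 -115.4] rider 14 [-142.5 -140.9 -132.7] bar 39 [-131.  -128.9 -126.4]
top ptr 48 [-125.8 -120.  -114.5] rider 22 [-142.5 -137.4 -131.6] bar 94 [-130.3 -125.8 -122. ]
t 11.4 tcp hop [-100.5    5.4] 0.0789 F along hx 11.9 lat 2.7 z 2.5
```

arm_command([
  {"jaw": -1,"translation": [0.0006,-0.0019,0],"dr": [0,0,0]},
  {"jaw": -1,"translation": [0.0006,-0.0019,0],"dr": [0,0,0]},
  {"jaw": -1,"translation": [0.0006,-0.0019,0],"dr": [0,0,0]},
  {"jaw": -1,"translation": [0.0006,-0.0019,0],"dr": [0,0,0]},
  {"jaw": -1,"translation": [0.0006,-0.0019,0],"dr": [0,0,0]},
])

```text
t: 12.02
eef_pos: [0.5979, -0.0009, 0.0789]
tcp_rot: [-2.382, -0.326, 0.137]
contact_force: [-6.6, 9.4, 3.6]
opening: -0.005
```

```bash
python3 - <<'E'
from h import *
track()
a=snap('top')['pixels'][135:195,250:330];b=snap('side')['pixels'][190:250,290:370]
cv2.imwrite('pics/n3.png',cv2.resize(np.hstack([a,b]),None,fx=5,fy=5,interpolation=cv2.INTER_CUBIC)[:,:,::-1])
E
```

```text
side ptr 38 [-138.3 -132.9 -125.1] rider 14 [-143.3 -141.7 -135.1] bar 38 [-141.1 -138.1 -136.1]
top ptr 51 [-136.2 -131.2 -125.6] rider 26 [-142.3 -137.4 -131.8] bar 95 [-140.3 -135.4 -131.8]
t 12.12 tcp hop [-110.4    5.4] 0.0789 F along hx 11.4 lat 3.4 z 4.8
```

View pics/n3.png

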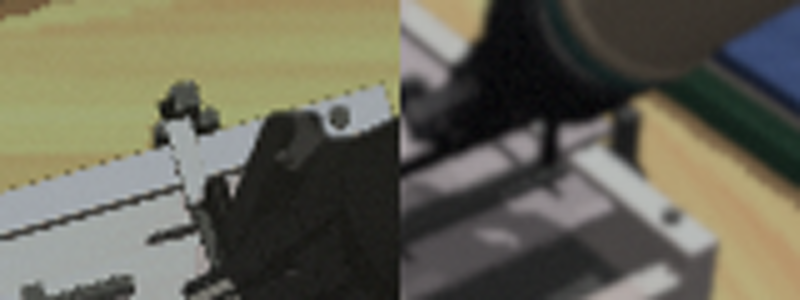

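In the top crop the pointer tip at (180,125) is still about 5 to 6 mm short of the rider, whose centre is at about (184,110). That agrees with the depth reading of -131 against -137.2. I'll pull on in small steps.

arm_command([
  {"jaw": -1,"translation": [0.0004,-0.0013,0],"dr": [0,0,0]},
  {"jaw": -1,"translation": [0.0004,-0.0013,0],"dr": [0,0,0]},
  {"jaw": -1,"translation": [0.0003,-0.001,0],"dr": [0,0,0]},
])

```text
t: 12.6
eef_pos: [0.5989, -0.0046, 0.0789]
tcp_rot: [-2.382, -0.326, 0.137]
contact_force: [-6.8, 10.1, 4.3]
opening: 0.001
```

```bash
python3 - <<'E'
from h import *
track();track()
E
```

```text
side ptr 37 [-142.5 -137.4 -130.5] rider 9 [-143.7 -141.9 -139.2] bar 39 [-144.6 -142.5 -139.3]
top ptr 52 [-140.3 -134.3 -129.2] rider 24 [-141.9 -137.2 -131.6] bar 93 [-143.9 -139.3 -135.6]
t 12.7 tcp hop [-114.1    5.4] 0.0789 F along hx 10.9 lat 3.5 z 4.4
side ptr 33 [-140.5 -137.5 -129.8] rider 11 [-143.5 -141.3 -139. ] bar 36 [-145.2 -143.1 -140. ]
top ptr 41 [-140.5 -135.7 -129.6] rider 25 [-142.4 -137.  -131.5] bar 94 [-143.9 -139.4 -135.6]
t 12.8 tcp hop [-114.1    5.4] 0.0789 F along hx 10.7 lat 4.4 z 4.2
```

```bash
cat >> h.py <<'E'
def rect(n,z,x0=-.17,x1=-.10,y0=-.115,y1=-.05,m=.00025,N=4):
    xs=np.arange(x0,x1,m);ys=np.arange(y0,y1,m);X,Y=np.meshgrid(xs,ys)
    W=np.c_[np.c_[X.ravel(),Y.ravel()]@Rh.T+p[:2],np.full(X.size,z)]
    acc=0
    for _ in range(N):
        s=bot.snapshot(n); acc=acc+s['pixels'].astype(np.float32)/N
    uv=proj(s,W).reshape(*X.shape,2).astype(np.float32)
    im=cv2.remap(acc,uv[...,0],uv[...,1],cv2.INTER_CUBIC)
    im=np.clip(im*1.3,0,255).astype(np.uint8)[:,:,::-1].copy()
    for i,x in enumerate(xs):
        if abs((x*1000)%5)<.2: im[:4 if abs((x*1000)%10)>.2 else 10,i]=(0,0,255)
    return im
E
python3 - <<'E'
from h import *
v=[[rect(n,z,N=2) for z in(.060,.066)] for n in('top','side')]
im=np.vstack([np.hstack(r) for r in v]); im=cv2.resize(im,None,fx=1.4,fy=1.15); print(im.shape)
cv2.imwrite('pics/r1.png',im)
E
```

```text
(598, 784, 3)
```

View pics/r1.png

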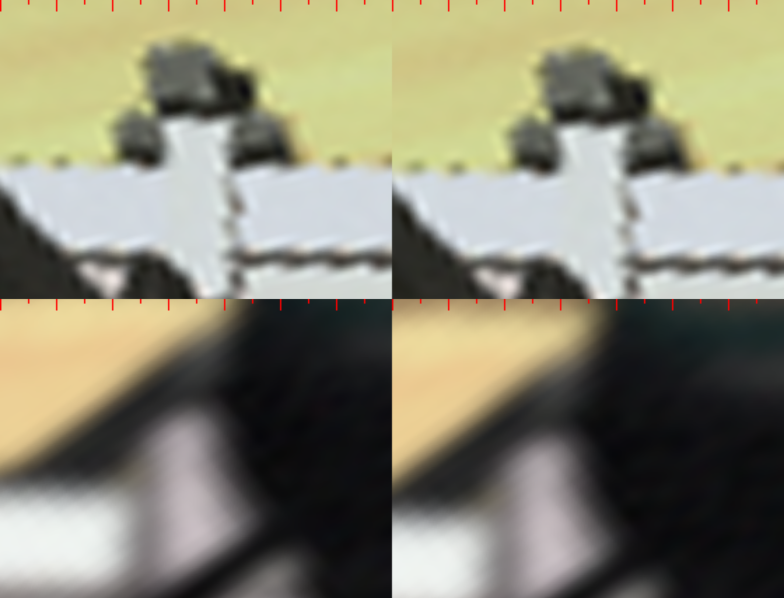

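In the rectified top view the pointer spans 165–230, so its centre is at about -135.0 mm. The rider upright, corrected for height, is at about -136.9 mm. The side view is too blurred to refine this. About 1.5 to 2 mm is left.

arm_command([
  {"jaw": -1,"translation": [0.0002,-0.0008,0],"dr": [0,0,0]},
  {"jaw": -1,"translation": [0.0002,-0.0008,0],"dr": [0,0,0]},
  {"jaw": -1,"translation": [0,0,0],"dr": [0,0,0]},
])

```text
t: 13.58
eef_pos: [0.5994, -0.0064, 0.0789]
tcp_rot: [-2.382, -0.326, 0.137]
contact_force: [-6.6, 9.9, 4.4]
opening: -0.0
```

```bash
python3 - <<'E'
from h import *
track()
im=rect('top',.058,N=4); im2=rect('top',.066,N=4); cv2.imwrite('pics/r2.png',cv2.resize(np.hstack([im,im2]),None,fx=1.4,fy=1.4))
# pointer edges: brightness profile over the tip beyond the rail (y -.093..-.088) on z=.058
for nm,a,(y0,y1) in(('ptr rail',im,(-.084,-.070)),('rider',im2,(-.108,-.100))):
    g=a[int((y0+.115)/.00025):int((y1+.115)/.00025)].astype(float).mean((0,2)); print(nm,g[::8].round(0).astype(int).tolist())
E
```

```text
side ptr 32 [-142.6 -139.2 -133. ] rider 10 [-143.3 -141.8 -139. ] bar 40 [-146.8 -144.3 -142. ]
top ptr 51 [-142.3 -137.  -131.3] rider 26 [-142.2 -137.4 -131.8] bar 93 [-146.  -141.  -137.2]
t 13.68 tcp hop [-115.7    5.4] 0.0789 F along hx 11.3 lat 4.7 z 3.9
ptr rail [180, 202, 200, 209, 207, 197, 202, 209, 207, 205, 193, 173, 161, 156, 192, 217, 214, 214, 217, 192, 141, 153, 156, 160, 162, 155, 173, 196, 207, 206, 197, 202, 207, 205, 201]
rider [182, 181, 180, 180, 180, 180, 179, 179, 180, 180, 180, 180, 181, 173, 151, 154, 143, 136, 143, 156, 174, 183, 188, 185, 185, 185, 185, 185, 185, 186, 186, 186, 186, 186, 187]
```

View pics/r2.png

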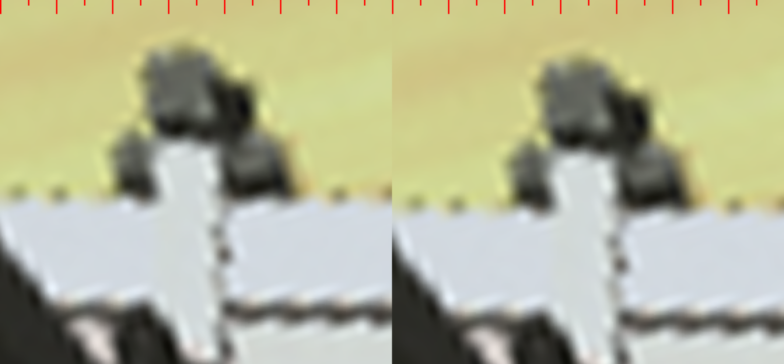

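The pointer centre is now at -136.7 and the rider at -137.0, so they are level. I'll ease the handle back slowly.

arm_command([
  {"jaw": -1,"translation": [-0.0006,0.0019,0],"dr": [0,0,0]},
  {"jaw": -1,"translation": [-0.0005,0.0019,0],"dr": [0,0,0]},
  {"jaw": -1,"translation": [-0.0006,0.0019,0],"dr": [0,0,0]},
  {"jaw": -1,"translation": [-0.0005,0.0019,0],"dr": [0,0,0]},
  {"jaw": -1,"translation": [-0.0006,0.0019,0],"dr": [0,0,0]},
  {"jaw": -1,"translation": [-0.0005,0.0019,0],"dr": [0,0,0]},
  {"jaw": -1,"translation": [-0.0006,0.0019,0],"dr": [0,0,0]},
  {"jaw": -1,"translation": [-0.0005,0.0019,0],"dr": [0,0,0]},
  {"jaw": -1,"translation": [-0.0006,0.0019,0],"dr": [0,0,0]},
  {"jaw": -1,"translation": [-0.0005,0.0019,0],"dr": [0,0,0]},
  {"jaw": -1,"translation": [-0.0006,0.0019,0],"dr": [0,0,0]},
  {"jaw": -1,"translation": [-0.0005,0.0019,0],"dr": [0,0,0]},
  {"jaw": -1,"translation": [-0.0006,0.0019,0],"dr": [0,0,0]},
  {"jaw": -1,"translation": [-0.0005,0.0019,0],"dr": [0,0,0]},
])

```text
t: 15.82
eef_pos: [0.5949, 0.0155, 0.0778]
tcp_rot: [-2.391, -0.322, 0.129]
contact_force: [-1.7, 1.7, 4.2]
opening: -0.004
```

```bash
python3 - <<'E'
from h import *
track()
E
```

```text
side ptr 40 [-142.7 -136.9 -129.6] rider 15 [-143.7 -140.4 -132. ] bar 40 [-125.  -123.1 -120.7]
top ptr 46 [-141.1 -136.4 -131.3] rider 25 [-142.1 -137.1 -131.7] bar 87 [-124.2 -119.4 -115.5]
t 15.93 tcp hop [-93.3   3.7] 0.0778 F along hx 1.8 lat 1.9 z 5.0
```

arm_command([
  {"jaw": -1,"translation": [-0.0003,0.001,0],"dr": [0,0,0]},
  {"jaw": -1,"translation": [-0.0003,0.001,0],"dr": [0,0,0]},
  {"jaw": -1,"translation": [-0.0003,0.001,0],"dr": [0,0,0]},
  {"jaw": -1,"translation": [-0.0003,0.001,0],"dr": [0,0,0]},
  {"jaw": -1,"translation": [-0.0003,0.001,0],"dr": [0,0,0]},
  {"jaw": -1,"translation": [-0.0003,0.001,0],"dr": [0,0,0]},
  {"jaw": -1,"translation": [-0.0006,0.0019,0],"dr": [0,0,0]},
  {"jaw": -1,"translation": [-0.0006,0.0019,0],"dr": [0,0,0]},
  {"jaw": -1,"translation": [-0.0006,0.0019,0],"dr": [0,0,0]},
  {"jaw": -1,"translation": [-0.0006,0.0019,0],"dr": [0,0,0]},
  {"jaw": -1,"translation": [0,0,0],"dr": [0,0,0]},
])

```text
t: 17.3
eef_pos: [0.5911, 0.0298, 0.0774]
tcp_rot: [-2.391, -0.322, 0.128]
contact_force: [-0.1, -0.4, -0.5]
opening: 0.001
```

```bash
python3 - <<'E'
from h import *
track()
E
```

```text
side ptr 40 [-142.7 -137.  -130.6] rider 14 [-142.9 -140.8 -132.1] bar 56 [-122.3 -120.  -117.1]
top ptr 18 [-142.  -135.7 -130.9] rider 24 [-142.3 -137.3 -132.2] bar 34 [-121.5 -116.2 -112.8]
t 17.4 tcp hop [-79.    3.7] 0.0773 F along hx 0.1 lat 0.4 z 0.2
```

The handle is at rest and the force is zero. I'll retract along the tool axis.

arm_command([
  {"jaw": -1,"translation": [0.0018,-0.0067,0.0075],"dr": [0,0,0]},
  {"jaw": -1,"translation": [0.0036,-0.0134,0.0149],"dr": [0,0,0]},
  {"jaw": -1,"translation": [0.0036,-0.0134,0.0149],"dr": [0,0,0]},
  {"jaw": -1,"translation": [0.0036,-0.0134,0.0149],"dr": [0,0,0]},
  {"jaw": -1,"translation": [0.0036,-0.0134,0.0149],"dr": [0,0,0]},
  {"jaw": -1,"translation": [0.0036,-0.0134,0.0149],"dr": [0,0,0]},
  {"jaw": -1,"translation": [0.0036,-0.0134,0.0149],"dr": [0,0,0]},
  {"jaw": -1,"translation": [0.0036,-0.0134,0.0149],"dr": [0,0,0]},
  {"jaw": -1,"translation": [0.0036,-0.0134,0.0149],"dr": [0,0,0]},
  {"jaw": -1,"translation": [0.0036,-0.0134,0.0149],"dr": [0,0,0]},
  {"jaw": -1,"translation": [0.0036,-0.0134,0.0149],"dr": [0,0,0]},
  {"jaw": -1,"translation": [0,-0.02,0.03],"dr": [0,0,0]},
  {"jaw": -1,"translation": [0,-0.03,0.03],"dr": [0,0,0]},
  {"jaw": -1,"translation": [0,-0.03,0.03],"dr": [0,0,0]},
  {"jaw": -1,"translation": [0,0,0],"dr": [0,0,0]},
  {"jaw": -1,"translation": [0,0,0],"dr": [0,0,0]},
])

```text
t: 19.4
eef_pos: [0.6286, -0.1905, 0.3235]
tcp_rot: [-2.39, -0.322, 0.129]
contact_force: [0.2, 0.2, -1.4]
opening: -0.001
```

```bash
python3 - <<'E'
from h import *
track();track()
a=cv2.resize(np.hstack([rect('top',.058),rect('top',.066)]),(700,325)); b=cv2.resize(snap('side')['pixels'][115:255,170:470],(700,270))[:,:,::-1]
cv2.imwrite('pics/f.png',np.vstack([a,b]))
E
```

```text
side ptr 42 [-142.2 -136.9 -131.2] rider 16 [-142.6 -140.6 -134.3] bar 59 [-121.8 -120.2 -117.4]
top ptr 47 [-142.3 -137.2 -131.3] rider 24 [-142.5 -136.9 -131.7] bar 106 [-121.8 -117.  -112.9]
t 19.5 tcp hop [-300.3   26.8] 0.323 F along hx -0.1 lat 0.3 z -0.1
side ptr 38 [-142.5 -136.9 -129.9] rider 15 [-142.9 -140.2 -132. ] bar 56 [-121.9 -120.  -117.1]
top ptr 52 [-142.2 -137.2 -131.8] rider 26 [-142.6 -136.9 -132. ] bar 107 [-121.7 -117.1 -112.8]
t 19.6 tcp hop [-300.5   26.7] 0.3231 F along hx 0.2 lat 0.1 z 0.3
```

View pics/f.png

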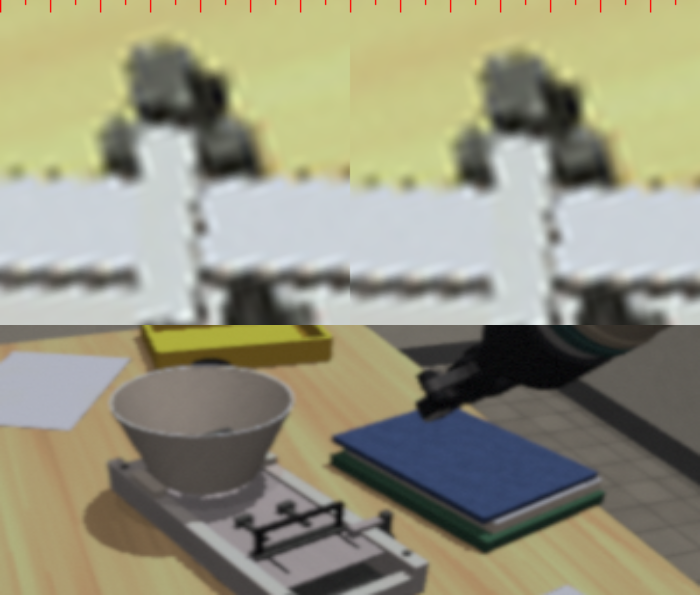

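The final view has the pointer (138–195, centre about -136.8 mm) in line with the rider upright (about -137 mm). The handle is at rest and the gripper is clear.

```bash
python3 -c "
from plant import bot
print(bot.sign_off())"
```

```text
the job is handed in; nothing more can be done
None
```

The gate is open about 49.6 mm, with its pointer level with the rider to within what I could measure. I handed the job in at about 19.6 s.

I hooked the handle bar from behind with closed fingers, about 42° from vertical. I pulled in small camera-checked steps; the gate gave at about 12 N. I then eased the handle back over about 3 s until its spring was slack, moved off it and withdrew.

- **Pointer and rider:** in the last top-view checks the pointer is at hopper x of about -137.0 mm and the rider at about -136.9 to -137.0 mm, on my own fitted frame. The uncertainty is about 0.5 mm.
- **Rider:** it reads the same as before the pull.
- **Handle:** it is back at rest on the blade, the contact force is about zero, and the gripper is well clear.
- **Side view disagreed:** it was blurred and partly blocked by the gripper. It put the gate's travel up to 2 mm further than the top view did during the pull, so I relied on the top view.
- **Jar, dish and lens:** I never moved near them, and I felt no contact other than with the handle. I did not measure their positions again at the end.

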